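# Put the bangles away in the jewellery case

## Robot

A 7-joint arm with a two-finger parallel gripper is mounted at the origin on the work surface. World frame = base frame: x ahead of the robot, y to its left, z up, the work surface at z = 0. Lengths are in m, angles in rad, forces in N, time in s.
With the tool pointing down it reaches from about 0.4 to 0.85 m from the base axis. Payload 10.4 kg.
Tool frame: the origin (TCP) lies midway between the tips of the shut fingers; the grasp point (between the pads) lies 19 mm behind it (r.grasp_offset is the distance from the TCP to the grasp point, in m); x points along the fingers, y is the direction in which the jaws open and shut, and the axes are right-handed (so a half turn about x gives the same grasp; the last joint's range is limited). The gripper opens to 87 mm and grips with 3 to 60 N. Pads are 19 mm wide; open, the fingers measure 117 mm over their backs; the gripper's body (75 mm by 190 mm) begins 51 mm behind the grasp point.
Start: joints at [-1.124, 0.332, -0.065, 1.46, 0.022, 1.35, -0.088], TCP at [0.283, 0.557, 0.19] pointing down, gripper open.
Joint ranges: [-2.6, 2.6], [-0.5, 2.12], [-1.47, 1.34], [0.16, 2.42], [-1.27, 4.41], [0.06, 2.06], [-2.6, 2.6]. Speed limits (rad/s): [2.22, 2.22, 2.79, 2.79, 3.14, 3.14, 3.14].

## Interface

Orientations are given as a unit quaternion [x, y, z, w].
In Python, from bench import r, vision, close_job gives the robot as it stands. The module is installed in compiled form; this text tells all that it offers.
- The arm moves only by the shell command python3 -m pendant 'ROWS' [OPENING] [FORCE]. ROWS is text: rows parted by semicolons, each of 6 numbers parted by spaces: the shift along the tool's x, y, z in units of 0.25 m (1.0 is 0.25 m), then the turn, a rotation vector about the tool's x, y, z in units of 1.5 rad (1.0 is 1.5 rad). A call has 1 to 8 rows; each row is the pose to reach, as a shift and turn from the pose commanded when the call began, along the tool's axes at that moment; what a row does not reach only later rows make up. A row lasts 1/10 s, in which the tool goes at most 50 mm and 8.59 degrees, less where a joint would pass 70% of its speed; a pose out of reach is approached as far as the arm can. A call with a number of a shift or a turn outside -1 to 1 is refused whole. A call with a gripper value outside its range is refused whole. OPENING is the gripper command: -1 is shut, 1 is fully open, values between are in proportion, set as the call begins (- or left out, the last holds). The fingers move at their own pace and stop on an object; FORCE is the grip in N (left out, the last holds). Time passes only in rows, so rows that repeat a pose let the fingers close. It gives the time, the measured TCP pose, the force and the opening at its end, in the units of the state.
- r.read_state(): the state, without advancing time (a new reading comes with each control period).
- vision.camera(name): name is "side" or "top" or "wrist"; returns (picture, depth): 384x512x3 uint8, blue, green, red; 384x512 float32, m along the optical axis (not along the pixel's ray), 0 where there is no reading.
- vision.get_calibration(name): a dict with "camera_matrix" (3x3 intrinsics, pixels), "rvec" (rotation vector, rad) and "tvec" (3), from world to camera coordinates, as OpenCV has them. Camera axes: x right, y down, z forward; pixel columns grow to the right and rows downward; lengths in m; the calibration is good to about 2 mm. The wrist camera is an equidistant fisheye: a pixel r from the principal point sees the ray r / f radians off the axis. A picture is of the moment at which its call begins: read the wrist's pose just before it. get_calibration takes no time and is no camera call; for the wrist camera it gives the pose at the moment of the call.
- close_job(): hands the job in, once; it reports no verdict.
The state is a dict: "time": time; "joint_positions": joint angles; "joint_vel": joint speeds; "joint_torque": joint torques, N m; "ee_pos": TCP position; "eef_rot": TCP orientation; "ft_force": force on the tool from outside, world axes, zero at the start; "torque": the same for the moment, N m; "width": finger opening in m.
Only numpy, scipy, OpenCV 4.12 (cv2) and the standard library are available. Lean on these libraries where they do the work, as an engineer would, in place of code of your own. Each camera call takes 0.05 s, during which the arm holds its last target. There are 200 camera calls.

## Task

Put away the jewellery for the night: push the button catch of the wooden case, steadying its sprung lid with the hand as it rises so that it does not bang against its stop, then lift every bangle off the stand and put it inside the case, and close the lid until the catch holds it shut. Pick up and put away any bangle that falls, and do not disturb the lotion bottle, the book or the clock.

Things in the scene. Friction and masses are not known exactly. Their poses are not given: they have to be found in the camera images.
- bangle_a: Dark wooden bangle, a plain ring: outer diameter 76 mm, inner diameter 62 mm, 12 mm wide (thick along its axis), 45 g. Origin at the ring's centre, its x axis along the ring's axis. It starts hanging on any one of the stand's pegs, its inner top resting on the peg, its centre 113 mm above the table; absent bangles read None.
- bangle_b: Dark wooden bangle, a plain ring: outer diameter 76 mm, inner diameter 62 mm, 12 mm wide (thick along its axis), 45 g. Origin at the ring's centre, its x axis along the ring's axis. It starts hanging on any one of the stand's pegs, its inner top resting on the peg, its centre 113 mm above the table; absent bangles read None.
- bangle_c: Dark wooden bangle, a plain ring: outer diameter 76 mm, inner diameter 62 mm, 18 mm wide (thick along its axis), 65 g. Origin at the ring's centre, its x axis along the ring's axis. It starts hanging on any one of the stand's pegs, its inner top resting on the peg, its centre 113 mm above the table; absent bangles read None.
- bangle_d: Dark wooden bangle, a plain ring: outer diameter 76 mm, inner diameter 62 mm, 18 mm wide (thick along its axis), 65 g. Origin at the ring's centre, its x axis along the ring's axis. It starts hanging on any one of the stand's pegs, its inner top resting on the peg, its centre 113 mm above the table; absent bangles read None.
- stand: Fixed: base plate 130 x 200 x 12 mm (x from -10 to 120 mm), post, and a bar 330 mm long along y, 14 mm deep, top at 148 mm. Four 8 mm steel pegs, axis 140 mm up, stick out to -x at y = -129, -43, 43, 129 mm; level to x = -70 mm, then turned up, ends 166 mm up at x = -81 mm; an 18 mm collar on each at x = -28 to -34 mm. Bangles hang near x = -50 mm, axis along x. Origin on the table below the bar.
- case: Fixed wooden jewellery case, an open box 200 (x) x 125 (y) x 100 mm high, walls and floor 6 mm thick (inside 188 x 113 x 94 mm), with a hinged lid. Origin at the centre of its underside. The hinge runs along the case's x axis on its +y side; the brass catch with its push button stands on its -y side, reaching 131 mm out from the middle.
- case_in (a point): Centre of the case's inner floor, 6 mm above the table.
- button_top (a point): Centre of the top of the steel push button (28 mm diameter), 123 mm above the table when not pressed, 111 mm from the case's middle to its -y side, 14.5 mm higher than the closed lid's top. Moves with the button, which tips about a pivot: its top goes 7 mm down and 5 mm outwards in all.
- catch (a joint): How far the sprung button is pressed, 0 to 0.2 rad (7 mm at the button); 2 N starts it, about 6 N presses it home. The lid is freed at about 0.12 rad (4 mm down). A round steel nose 34 mm wide between button and lid (top 116 mm above the table) tips back with the button, and also when the lid is pressed shut under it: leave the button free while closing.
- lid (a joint): Lid angle: 0 shut, 1.85 rad at its stop (a little past upright). Lid 8 mm thick, 125 mm from hinge to edge, plus an 8 mm brass tongue at the edge's middle. Once freed it springs up (1 to 2 N at its edge), in under a second if left alone, and stays open. To shut it, push it over from behind (the case's +y side) and press its free edge down with 6 to 15 N until the catch holds the tongue.
- lid_hinge (a point): Middle of the hinge line on the case, 100.5 mm above the table, at the case's y = 62.5 mm; the lid's underside turns about it.
- lid_edge (a point): Middle of the lid's free edge, on the lid's outer face (its top when shut, 108.5 mm above the table); moves with the lid.
- lotion: Bystander: white lotion bottle, 52 mm diameter, 140 mm tall, loose. Origin at the centre of its foot.
- book: Bystander: book lying flat, 110 x 160 x 22 mm, loose. Origin at the centre of its underside.
- clock: Bystander: grey alarm clock, 40 x 100 x 91 mm, loose. Origin at the centre of its underside.

How it is judged:
On the way, in this order (a step that is already met when the one before it is completed fails the run):
1. the lid is open (value of joint lid above 1.5 rad), for 0.2 s.
2. every bangle is inside the case, with the lid still open (x of bangle_a in the frame of case between -0.094 and 0.094 m and y of bangle_a in the frame of case between -0.0565 and 0.0565 m and z of bangle_a in the frame of case between 0 and 0.09 m and x of bangle_b in the frame of case between -0.094 and 0.094 m and y of bangle_b in the frame of case between -0.0565 and 0.0565 m and z of bangle_b in the frame of case between 0 and 0.09 m and x of bangle_c in the frame of case between -0.094 and 0.094 m and y of bangle_c in the frame of case between -0.0565 and 0.0565 m and z of bangle_c in the frame of case between 0 and 0.09 m and x of bangle_d in the frame of case between -0.094 and 0.094 m and y of bangle_d in the frame of case between -0.0565 and 0.0565 m and z of bangle_d in the frame of case between 0 and 0.09 m and linear speed of each of bangle_a, bangle_b, bangle_c, bangle_d below 0.05 m/s and value of joint lid above 1.2 rad), for 0.2 s.
At the end, for the whole second after the job is handed in: Every bangle that is there is inside the case (its centre within the walls and below the rim), and the lid is shut and held by its catch (angle under 0.04 rad) (x of bangle_a in the frame of case between -0.094 and 0.094 m and y of bangle_a in the frame of case between -0.0565 and 0.0565 m and z of bangle_a in the frame of case between 0 and 0.09 m and x of bangle_b in the frame of case between -0.094 and 0.094 m and y of bangle_b in the frame of case between -0.0565 and 0.0565 m and z of bangle_b in the frame of case between 0 and 0.09 m and x of bangle_c in the frame of case between -0.094 and 0.094 m and y of bangle_c in the frame of case between -0.0565 and 0.0565 m and z of bangle_c in the frame of case between 0 and 0.09 m and x of bangle_d in the frame of case between -0.094 and 0.094 m and y of bangle_d in the frame of case between -0.0565 and 0.0565 m and z of bangle_d in the frame of case between 0 and 0.09 m and value of joint lid below 0.04 rad); the robot touches nothing.
It fails at once if the lid bangs against its stop (faster than 1.5 rad/s near it) (value of joint lid above 1.7 rad and velocity of joint lid above 1.5 rad/s).
It fails at once if the lotion is displaced by more than 3 cm (distance of lotion from where it was at the start of the episode above 0.03 m).
It fails at once if the book is displaced by more than 3 cm (distance of book from where it was at the start of the episode above 0.03 m).
It fails at once if the clock is displaced by more than 3 cm (distance of clock from where it was at the start of the episode above 0.03 m).
Of bangle_a, bangle_b, bangle_c, bangle_d only 3 to 4 are there at a start; the rules pass over those that are not, and their reading is None.
At some moment in a run one of bangle_a, bangle_b, bangle_c, bangle_d may be knocked a few centimetres aside while the robot is not near it.
Once in a run the grip may slacken for a moment while it holds something.
It also fails if it takes over 210 s, if anything falls off the work surface, if the arm or the gripper's body presses on something with over 40 N, if the wrist force passes 120 N, or if a joint passes its speed limit or range.

## Working session

There is one attempt and no reset: what is moved stays moved. The work goes in short steps, Python scripts to look and compute and a shell command to move; the robot and the scene stay as the last step left them, time stands still between calls to the robot, and variables do not carry over. Pictures are saved under pics/ and viewed, about 12 in all and at most 16, crops included, and the job is handed in when it is done.

```bash
mkdir -p pics
cat > h.py <<'E'
import numpy as np, cv2
from scipy.spatial.transform import Rotation as R
from bench import r, vision
def cam(n):
    c=vision.get_calibration(n); im,d=vision.camera(n); return im,d,c
def cloud(n):
    im,d,c=cam(n); K=np.array(c["camera_matrix"]);Rm=cv2.Rodrigues(np.array(c["rvec"],float))[0];t=np.array(c["tvec"]).ravel()
    v,u=np.mgrid[:d.shape[0],:d.shape[1]]
    P=np.stack([(u-K[0,2])/K[0,0]*d,(v-K[1,2])/K[1,1]*d,d],-1)
    return im,d,(P-t)@Rm
def st():
    s=r.read_state(); print("t",round(s["time"],2),"p",np.round(s["ee_pos"],4),"w",round(s["width"],4),"F",np.round(s["ft_force"],1)); print(np.round(R.from_quat(s["eef_rot"]).as_matrix(),3).tolist(),np.round(s["joint_positions"],2)); return s
def goto(p,M=None):
    "print row (units) from measured pose to target position p, orientation M (cols tool axes in world)"
    s=r.read_state(); R0=R.from_quat(s["eef_rot"]); 
    d=R0.inv().apply(np.array(p)-s["ee_pos"])/0.25
    w=np.zeros(3) if M is None else (R0.inv()*R.from_matrix(M)).as_rotvec()/1.5
    print("row",np.round(d,3),np.round(w,3))
E
python3 - <<'E'
from h import *
st()
for n in("side","top"):
    im,d,P=cloud(n); cv2.imwrite(f"pics/{n}0.png",im); np.savez(f"pics/{n}0.npz",im=im,P=P,d=d)
    c=vision.get_calibration(n);print(n,np.round(-cv2.Rodrigues(np.array(c["rvec"],float))[0].T@np.array(c["tvec"]).ravel(),3))
E
```

```text
t 0.0 p [0.2828 0.5569 0.1889] w 0.087 F [-0.  -0.4 -0.1]
[[-0.001, 0.453, 0.892], [-0.001, 0.892, -0.453], [-1.0, -0.001, 0.0]] [-1.12  0.33 -0.06  1.46  0.02  1.35 -0.09]
side [ 0.308 -0.805  0.583]
top [ 0.322 -0.058  1.307]
```

View pics/side0.png

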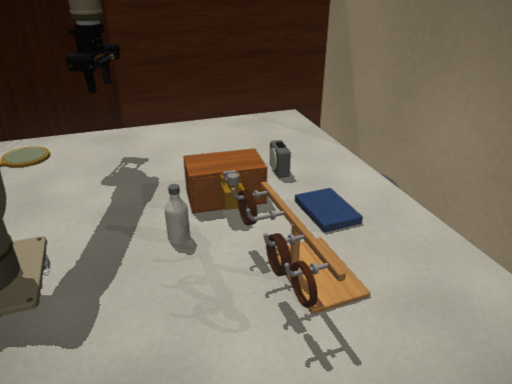

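View pics/top0.png

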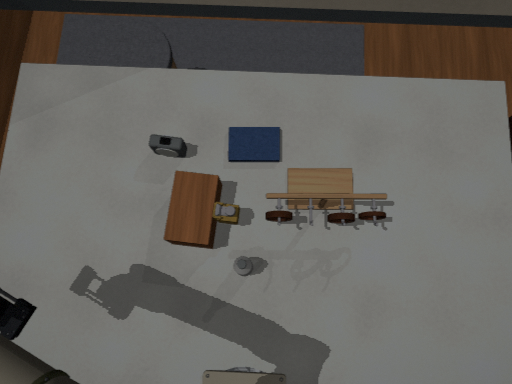

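Run:
```python
from h import *
a=np.load("pics/top0.npz");P=a["P"];im=a["im"]
X,Y,Z=P[...,0],P[...,1],P[...,2]
def rect(m,name):
    m=m.astype(np.uint8); n,l,s,c=cv2.connectedComponentsWithStats(m)
    for i in range(1,n):
        if s[i,4]<25: continue
        q=P[l==i]; (cx,cy),(w,h),an=cv2.minAreaRect(q[:,:2].astype(np.float32))
        print(name,s[i,:5],"c",round(cx,4),round(cy,4),"wh",round(w,3),round(h,3),"ang",round(an,1),"z",round(np.median(q[:,2]),3),round(q[:,2].min(),3),round(q[:,2].max(),3))
U=np.mgrid[:384,:512][1];V=np.mgrid[:384,:512][0]
rect((Z>.098)&(Z<.117)&(U>150)&(U<225)&(V<260)&(V>160),"lid")
rect((Z>.10)&(Z<.14)&(U>212)&(U<245)&(V<225)&(V>200),"button")
rect((Z>.015)&(Z<.2)&(U>225)&(U<260)&(V>245)&(V<285),"lotion")
rect((Z>.015)&(Z<.05)&(U>222)&(U<285)&(V>120)&(V<165),"book")
rect((Z>.015)&(Z<.2)&(U>140)&(U<195)&(V>120)&(V<165),"clock")
rect((Z>.14)&(Z<.156)&(U>260)&(U<390)&(V>190)&(V<201),"bar")
g=im.astype(int)
dark=(g.sum(2)<130)&(Z>.07)&(U>260)&(U<390)&(V>200)&(V<230)
rect(dark,"bangle")
a=np.load("pics/side0.npz");P=a["P"];im=a["im"]
print(P[183,237],P[172,232])
```

```text
lid [ 163  171   62   74 3288] c 0.5551 0.1541 wh 0.16 0.201 ang 85.3 z 0.109 0.098 0.117
button [213 201  22  18 259] c 0.553 0.0774 wh 0.05 0.061 ang 2.6 z 0.11 0.1 0.129
lotion [233 256  20  20 301] c 0.4016 0.0174 wh 0.05 0.051 ang 49.4 z 0.097 0.025 0.145
book [ 228  127   51   34 1717] c 0.7822 0.0104 wh 0.111 0.157 ang 2.2 z 0.022 0.015 0.03
clock [148 134  38  23 678] c 0.7543 0.2678 wh 0.1 0.048 ang 84.9 z 0.082 0.016 0.096
bar [266 193 121   8 686] c 0.5937 -0.2035 wh 0.021 0.327 ang 2.6 z 0.148 0.14 0.156
bangle [266 211  26  11 232] c 0.436 -0.0835 wh 0.224 0.069 ang 3.8 z 0.143 0.078 1.307
bangle [359 211  27   9 185] c 0.4547 -0.2014 wh 0.047 0.388 ang 36.0 z 0.136 0.074 1.307
bangle [328 213  27  11 238] c 0.4518 -0.1542 wh 0.057 0.318 ang 43.4 z 0.142 0.079 1.307
[0.55613297 0.04463093 0.10663049] [0.55639164 0.08670755 0.11570005]
```

Run:
```python
from h import *
a=np.load("pics/top0.npz");P=a["P"];im=a["im"]
X,Y,Z=P[...,0],P[...,1],P[...,2]
V,U=np.mgrid[:384,:512]
m=(abs(Z-.1085)<.006)&(U>150)&(U<213)&(V<260)&(V>160)
m=cv2.morphologyEx(m.astype(np.uint8),cv2.MORPH_OPEN,np.ones((3,3)))
c=cv2.getCalib if 0 else None
q=P[m>0][:,:2]
print(len(q),np.percentile(q,[1,99],axis=0))
# -y/+y edges: row-wise extremes
e1=[];e2=[];
for v in range(180,236):
    us=np.where(m[v])[0]
    if len(us)<20: continue
    e1.append(P[v,us[0],:2]); e2.append(P[v,us[-1],:2])
for e in(e1,e2):
    e=np.array(e); k=np.polyfit(e[:,0],e[:,1],1); print("edge slope deg",np.degrees(np.arctan(k[0])),"y at x=.555",np.polyval(k,.555))
print([int(x) for x in (m[200].argmax(),512-m[200][::-1].argmax())])
ux=[]
for u in range(178,211):
    vs=np.where(m[:,u])[0]; ux.append(np.r_[P[vs[0],u,:2],P[vs[-1],u,:2]])
ux=np.array(ux)
for j in(0,2):
    k=np.polyfit(ux[:,j+1],ux[:,j],1);print("end slope",np.degrees(np.arctan(k[0])),"x at y=.155",np.polyval(k,.155))
# button
mb=(Z>.119)&(Z<.128)&(U>212)&(U<245)&(V<225)&(V>200); print("btn",mb.sum(),P[mb].mean(0), P[mb].min(0),P[mb].max(0))
# stand bar
mb=(Z>.143)&(Z<.153)&(U>260)&(U<390)&(V>190)&(V<201); q=P[mb]; k=np.polyfit(q[:,1],q[:,0],1); print("bar slope deg",np.degrees(np.arctan(k[0])),"ymin/max",q[:,1].min(),q[:,1].max(),"x mid",np.polyval(k,q[:,1].mean()))
for lo,hi in((262,295),(295,326),(326,357),(357,390)):
    mb=(Z>.125)&(Z<.16)&(U>lo)&(U<hi)&(V>202)&(V<232)&(im.astype(int).sum(2)<130); q=P[mb]
    if len(q)>10: print("bangle",len(q),np.median(q,0),q[:,0].min(),q[:,0].max(),q[:,1].min(),q[:,1].max())
cv2.imwrite("pics/topz.png",cv2.resize(im[120:290,140:400],None,fx=3,fy=3,interpolation=cv2.INTER_CUBIC))
```

```text
2939 [[0.45788345 0.11214486]
 [0.65398263 0.23287916]]
edge slope deg -3.55691880915662 y at x=.555 0.23112625706679013
edge slope deg 0.27210052650738564 y at x=.555 0.11258842767984464
[170, 213]
end slope 4.994820683712139 x at y=.155 0.6532389401176902
end slope -4.654529040984646 x at y=.155 0.45893911731872056
btn 67 [0.54784168 0.06037388 0.12285119] [0.53495943 0.04684314 0.11931559] [0.56014361 0.09729908 0.1274579 ]
bar slope deg -1.9717766168615911 ymin/max -0.3667608929440294 -0.039772172260803346 x mid 0.5945485409692208
bangle 171 [ 0.53842894 -0.07706561  0.14553708] 0.5227183385337442 0.5491069746817013 -0.11090831340177208 -0.042066848799739015
bangle 178 [ 0.54032954 -0.24491471  0.14568511] 0.5195411468306707 0.5635666327003411 -0.28377633167646604 -0.2121242248007177
bangle 109 [ 0.55062393 -0.32736064  0.14623907] 0.5448910509440802 0.5585371234475649 -0.368263480358543 -0.2972135794443932
```

View pics/topz.png

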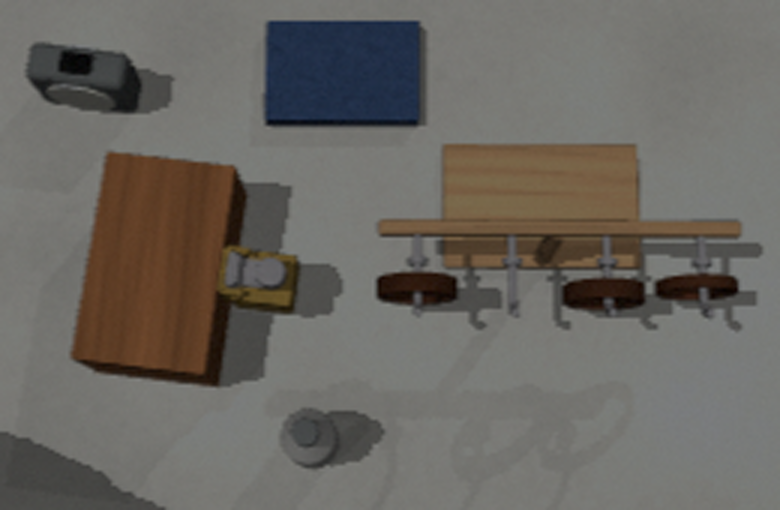

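```bash
cat >> h.py <<'E'
def ray(n,uv,z,c=None):
    c=c or vision.get_calibration(n); K=np.array(c["camera_matrix"]);Rm=cv2.Rodrigues(np.array(c["rvec"],float))[0];t=np.array(c["tvec"]).ravel()
    o=-Rm.T@t; d=(np.c_[np.array(uv,float),np.ones(len(uv))]@np.linalg.inv(K).T)@Rm
    return o+d*((z-o[2])/d[:,2])[:,None]
E
python3 - <<'E'
from h import *
f=lambda L:[(140+(a+.5)/3-.5,120+(b+.5)/3-.5) for a,b in L]
q=ray("top",f([(107,152),(237,167),(208,375),(74,358)]),.1085);print("lid TL TR BR BL",q[:,:2].round(4).tolist(),q.mean(0))
print(np.linalg.norm(q[1]-q[0]),np.linalg.norm(q[3]-q[0]))
for a,b in((3,0),(2,1)): print("yaw",np.degrees(np.arctan2(*(q[b]-q[a])[1::-1])))
for a,b in((1,0),(2,3)): print("yaw",np.degrees(np.arctan2(*(q[b]-q[a])[1::-1]))-90)
print("btn",ray("top",f([(270,271)]),.123))
b=ray("top",f([(378,220),(741,222),(378,234),(741,237)]),.148);print("bar",b.round(4).tolist(),b.mean(0))
print("bangle tops",ray("top",f([(417,288),(604,293),(697,288)]),.148).round(4).tolist(), "pegs bar",ray("top",f([(417,240),(513,240),(606,240),(700,240)]),.144).round(4).tolist())
s=np.load("pics/side0.npz");
print("side btn",s["P"][180,233],ray("side",[(233,180)],.123))
E
```

```text
lid TL TR BR BL [[0.6597, 0.2229], [0.6503, 0.098], [0.4519, 0.1107], [0.462, 0.235]] [0.55600026 0.16667152 0.1085    ]
0.12530864890307972 0.19805169484614063
yaw -3.5005082637661213
yaw -3.6756851918577373
yaw -4.303809398291335
yaw -4.6470400112549015
btn [[0.54846555 0.05875591 0.123     ]]
bar [[0.5952, -0.0389, 0.148], [0.6077, -0.3683, 0.148], [0.5821, -0.0395, 0.148], [0.5938, -0.368, 0.148]] [ 0.5946937  -0.20366677  0.148     ]
bangle tops [[0.534, -0.0767, 0.148], [0.5368, -0.2445, 0.148], [0.5451, -0.3278, 0.148]] pegs bar [[0.579, -0.0751, 0.144], [0.5828, -0.1623, 0.144], [0.5865, -0.2467, 0.144], [0.5903, -0.3319, 0.144]]
side btn [0.54797172 0.04985893 0.11347728] [[0.54309638 0.03253175 0.123     ]]
```

```bash
cat >> h.py <<'E'
def yaw(deg):
    a=np.radians(deg); y=np.array([-np.sin(a),np.cos(a),0]); x=np.array([0,0,-1.]); return np.c_[x,y,np.cross(x,y)]
C=np.array([.556,.1667]); CX=np.array([np.cos(np.radians(-4)),np.sin(np.radians(-4))]); CY=np.array([-CX[1],CX[0]])
S=np.array([.5947,-.2037]); SX=np.array([np.cos(np.radians(2.1)),np.sin(np.radians(2.1))]); SY=np.array([-SX[1],SX[0]])
def cs(x,y,z): return np.r_[C+x*CX+y*CY,z]
def ss(x,y,z): return np.r_[S+x*SX+y*SY,z]
E
python3 -c "
from h import *
goto(cs(0,-.060,.2),yaw(-4))"
```

```text
row [-0.042 -1.118  1.775] [-0.267 -0.     0.001]
```

```bash
R="-0.1 -0.6 1 0 0 0"; python3 -m pendant '-0.04 -0.1 0.2 0 0 0;-0.04 -0.2 0.4 0 0 0;-0.04 -0.3 0.6 0 0 0;-0.04 -0.4 0.75 0 0 0;-0.04 -0.56 0.9 0 0 0;-0.04 -0.56 0.9 -0.13 0 0;-0.04 -0.56 0.9 -0.267 0 0;-0.04 -0.56 0.9 -0.267 0 0' 1
python3 -c "
from h import *
goto(cs(0,-.060,.2),yaw(-4))"
```

```text
time: 0.9
ee_pos: [0.4204, 0.3296, 0.1996]
eef_rot: [0.023, 0.707, -0.023, 0.707]
ft_force: [-0.6, 0.1, 0.4]
width: 0.087
row [-0.002 -0.855  0.582] [ 0.003 -0.     0.   ]
```

```bash
python3 -m pendant '0 -0.2 0.15 0 0 0;0 -0.4 0.3 0 0 0;0 -0.6 0.45 0 0 0;0 -0.855 0.582 0 0 0;0 -0.855 0.582 0 0 0;0 -0.855 0.582 0 0 0;0 -0.855 0.582 0 0 0;0 -0.855 0.582 0 0 0' 1
python3 - <<'E'
from h import *
st(); goto(cs(0,-.060,.128),yaw(-4))
im,d,c=cam("wrist"); im2,_,_=cam("side")
cv2.imwrite("pics/w1.png",np.hstack([im,im2])[:, :1024]); 
cv2.imwrite("pics/w1.png",cv2.resize(np.hstack([im[:,:],im2[100:292,150:406].repeat(2,0).repeat(2,1)]),(800,300)))
print({k:np.round(np.array(v),3).tolist() for k,v in c.items()})
E
```

```text
time: 1.7
ee_pos: [0.5499, 0.1088, 0.1994]
eef_rot: [0.024, 0.707, -0.024, 0.706]
ft_force: [0.0, 0.5, 0.4]
width: 0.087
t 1.7 p [0.5499 0.1088 0.1994] w 0.087 F [0.  0.5 0.4]
[[-0.001, 0.068, 0.998], [0.001, 0.998, -0.068], [-1.0, 0.001, -0.001]] [-0.5   0.18  0.26  1.63 -0.05  1.33  1.27]
row [ 0.286 -0.008  0.008] [ 0.001 -0.001 -0.   ]
{'camera_matrix': [[297.319, 0.0, 257.484], [0.0, 297.319, 188.902], [0.0, 0.0, 1.0]], 'rvec': [-2.147, -2.004, -0.269], 'tvec': [-0.146, -0.556, 0.259]}
```

View pics/w1.png

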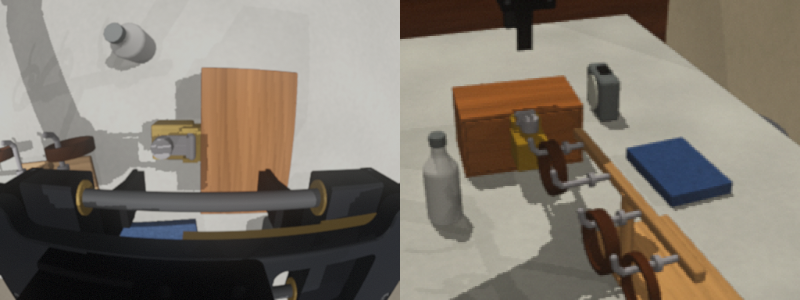

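```bash
cat >> h.py <<'E'
def wray(uv,z,c):
    K=np.array(c["camera_matrix"]);Rm=cv2.Rodrigues(np.array(c["rvec"],float))[0];t=np.array(c["tvec"]).ravel();o=-Rm.T@t
    p=(np.array(uv,float)-K[:2,2])/K[0,0]; th=np.linalg.norm(p,axis=1); th=np.maximum(th,1e-9)
    d=np.c_[p/th[:,None]*np.sin(th)[:,None],np.cos(th)]@Rm; return o+d*((z-o[2])/d[:,2])[:,None]
E
python3 - <<'E'
from h import *
im,d,c=cam("wrist"); cv2.imwrite("pics/w1c.png",cv2.resize(im[70:290,130:400],None,fx=2.5,fy=2.5,interpolation=cv2.INTER_CUBIC))
print(wray([(211,189)],.123,c),cs(0,-.111,.123), wray([(257,87),(380,92)],.1085,c),cs(-.1,-.0625,.1085),cs(-.1,.0625,.1))
E
```

```text
[[0.54876142 0.0646677  0.123     ]] [0.54825703 0.05597039 0.123     ] [[0.45541499 0.11515168 0.1085    ]
 [0.46295688 0.23883063 0.1085    ]] [0.45188382 0.11132789 0.1085    ] [0.46060337 0.2360234  0.1       ]
```

View pics/w1c.png

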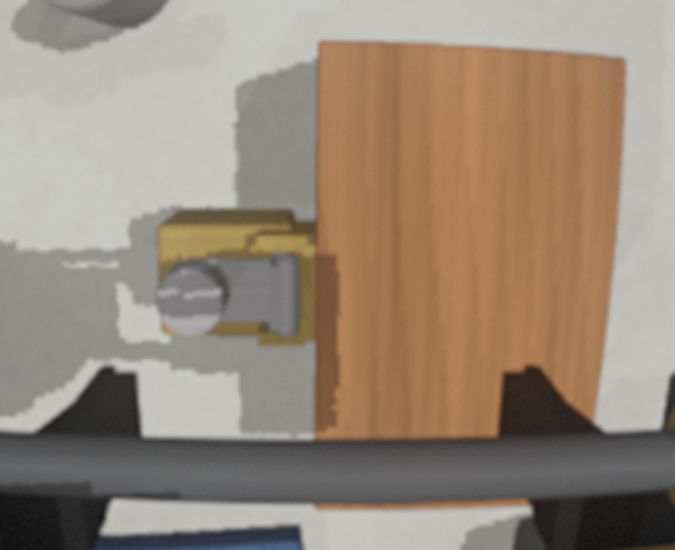

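```bash
sed -i 's/C=np.array(\[.556,.1667\])/C=np.array([.5575,.1685])/' h.py
python3 -m pendant '0.1 -0.006 0.01 0 0 0;0.2 -0.006 0.01 0 0 0;0.286 -0.006 0.01 0 0 0;0.286 -0.006 0.01 0 0 0;0.286 -0.006 0.01 0 0 0'
python3 -m pendant '0.008 0 0 0 0 0;0.016 0 0 0 0 0;0.024 0 0 0 0 0;0.024 0 0 0 0 0'
python3 - <<'E'
from h import *
st(); goto(cs(0,-.060,.117),yaw(-4))
E
```

```text
time: 2.35
ee_pos: [0.5528, 0.1065, 0.1288]
eef_rot: [0.024, 0.707, -0.024, 0.707]
ft_force: [0.1, -0.1, 0.6]
width: 0.0868
time: 2.75
ee_pos: [0.5529, 0.1056, 0.1223]
eef_rot: [0.025, 0.707, -0.024, 0.707]
ft_force: [0.4, 0.1, 0.3]
width: 0.0867
t 2.75 p [0.5529 0.1056 0.1223] w 0.0867 F [0.4 0.1 0.3]
[[0.0, 0.069, 0.998], [0.0, 0.998, -0.069], [-1.0, 0.0, 0.0]] [-0.49  0.24  0.26  1.73 -0.07  1.18  1.29]
row [0.021 0.012 0.001] [ 0.  0. -0.]
```

```bash
python3 -m pendant '0.004 0.01 0 0 0 0;0.012 0.01 0 0 0 0;0.020 0.01 0 0 0 0;0.024 0.01 0 0 0 0;0.026 0.01 0 0 0 0;0.026 0.01 0 0 0 0'
python3 - <<'E'
from h import *
st(); im,d,P=cloud("side"); cv2.imwrite("pics/s2.png",cv2.resize(im[60:230,130:330],None,fx=3.5,fy=3.5))
E
```

```text
time: 3.35
ee_pos: [0.5531, 0.1081, 0.1157]
eef_rot: [0.025, 0.707, -0.025, 0.707]
ft_force: [0.6, 0.6, -0.2]
width: 0.0869
t 3.35 p [0.5531 0.1081 0.1157] w 0.0869 F [ 0.6  0.6 -0.2]
[[-0.0, 0.069, 0.998], [0.0, 0.998, -0.069], [-1.0, 0.0, -0.0]] [-0.49  0.25  0.25  1.74 -0.07  1.16  1.28]
```

View pics/s2.png

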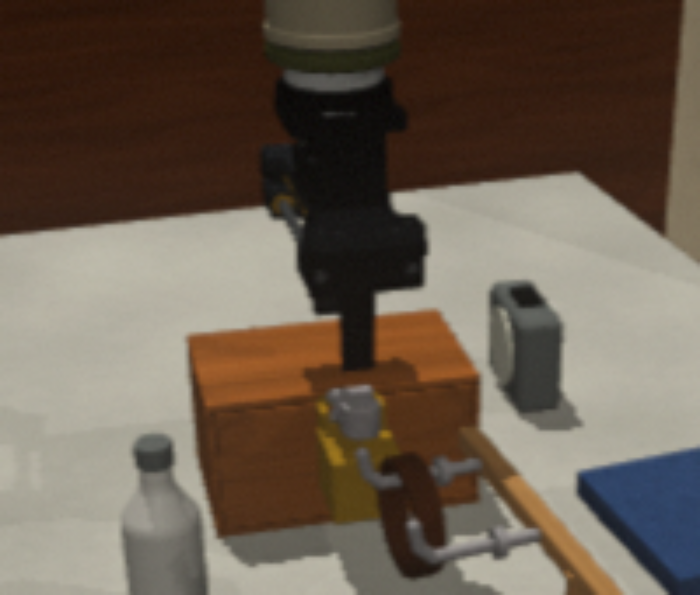

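Run:
```python
from h import *
im,d,P=cloud("side"); 
for v in range(146,182,3): print(v,P[v,232].round(3),P[v,228].round(3),im[v,232])
```

```text
146 [0.548 0.05  0.201] [0.538 0.048 0.203] [19 22 24]
149 [0.548 0.05  0.193] [0.539 0.052 0.194] [18 21 23]
152 [0.549 0.054 0.184] [0.538 0.051 0.187] [17 20 23]
155 [0.549 0.055 0.176] [0.539 0.054 0.178] [14 19 22]
158 [0.549 0.055 0.168] [0.539 0.054 0.17 ] [17 20 25]
161 [0.549 0.056 0.16 ] [0.54  0.059 0.161] [18 20 24]
164 [0.548 0.054 0.153] [0.539 0.056 0.154] [17 19 23]
167 [0.567 0.122 0.111] [0.558 0.13  0.109] [20 48 83]
170 [0.559 0.095 0.117] [0.554 0.113 0.109] [101 112 127]
173 [0.55  0.065 0.125] [0.546 0.087 0.114] [74 75 80]
176 [0.546 0.052 0.124] [0.538 0.057 0.122] [81 83 87]
179 [0.545 0.048 0.118] [0.537 0.055 0.115] [77 79 83]
```

```bash
python3 -m pendant '0.04 -0.008 0 0 0 0;0.08 -0.008 0 0 0 0;0.08 -0.008 0 0 0 0;0.08 -0.008 0 0 0 0'
python3 - <<'E'
from h import *
st(); im,d,P=cloud("side")
for v in range(161,182,2): print(v,P[v,232].round(3),P[v,228].round(3),im[v,232])
E
```

```text
time: 3.85
ee_pos: [0.5526, 0.106, 0.0952]
eef_rot: [0.024, 0.707, -0.025, 0.706]
ft_force: [0.4, 0.3, 0.7]
width: 0.0872
t 3.85 p [0.5526 0.106  0.0952] w 0.0872 F [0.4 0.3 0.7]
[[-0.001, 0.069, 0.998], [-0.0, 0.998, -0.069], [-1.0, -0.0, -0.001]] [-0.49  0.27  0.25  1.76 -0.07  1.12  1.29]
161 [0.547 0.05  0.163] [0.538 0.051 0.164] [16 19 20]
163 [0.547 0.051 0.158] [0.538 0.052 0.159] [14 17 21]
165 [0.547 0.053 0.152] [0.539 0.056 0.152] [15 19 22]
167 [0.548 0.055 0.145] [0.538 0.052 0.148] [17 20 22]
169 [0.548 0.057 0.139] [0.538 0.054 0.142] [16 20 22]
171 [0.548 0.056 0.134] [0.537 0.053 0.138] [16 19 22]
173 [0.547 0.054 0.13 ] [0.538 0.057 0.13 ] [23 25 28]
175 [0.547 0.055 0.124] [0.539 0.061 0.123] [76 79 82]
177 [0.546 0.05  0.122] [0.537 0.053 0.122] [85 87 93]
179 [0.545 0.047 0.118] [0.537 0.054 0.116] [74 78 81]
181 [0.544 0.046 0.114] [0.537 0.056 0.109] [76 78 83]
```

Tip about 5 mm above the button; press slowly.

```bash
python3 -m pendant '0.008 0 0 0 0 0;0.016 0 0 0 0 0;0.024 0 0 0 0 0;0.024 0 0 0 0 0'
python3 -m pendant '0.006 0 0 0 0 0;0.012 0 0 0 0 0;0.012 0 0 0 0 0;0.012 0 0 0 0 0'
```

```text
time: 4.3
ee_pos: [0.5531, 0.1059, 0.0897]
eef_rot: [0.025, 0.707, -0.025, 0.707]
ft_force: [0.6, -1.4, 2.7]
width: 0.0868
time: 4.7
ee_pos: [0.5533, 0.1051, 0.0871]
eef_rot: [0.025, 0.706, -0.025, 0.707]
ft_force: [-0.3, -4.8, 6.1]
width: 0.087
```

```bash
python3 -m pendant '0.006 0 0 0 0 0;0.012 0 0 0 0 0;0.012 0 0 0 0 0;0.012 0 0 0 0 0'
python3 - <<'E'
from h import *
st(); im,d,P=cloud("side"); im2,_,_=cloud("wrist")
cv2.imwrite("pics/s3.png",np.hstack([cv2.resize(im[110:210,170:280],(440,400)),cv2.resize(im2[100:260,180:340],(360,400))]))
E
```

```text
time: 5.1
ee_pos: [0.5532, 0.1035, 0.0842]
eef_rot: [0.024, 0.707, -0.026, 0.707]
ft_force: [-2.1, -9.4, 10.0]
width: 0.0869
t 5.1 p [0.5532 0.1035 0.0842] w 0.0869 F [-2.1 -9.4 10. ]
[[0.0, 0.071, 0.997], [-0.002, 0.997, -0.071], [-1.0, -0.002, 0.0]] [-0.49  0.28  0.25  1.77 -0.08  1.1   1.29]
```

View pics/s3.png

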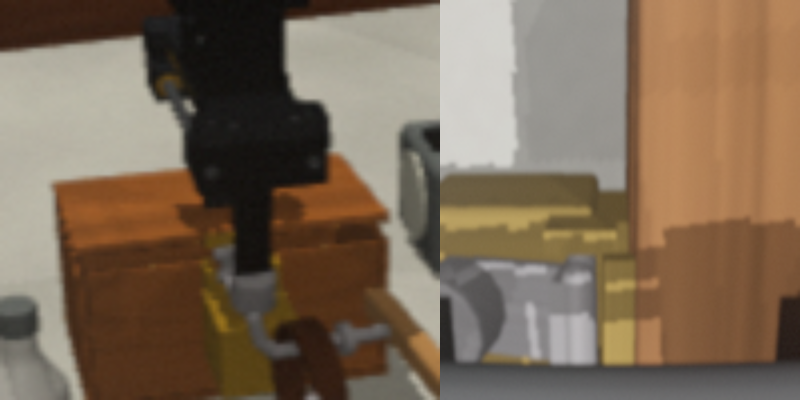

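```bash
python3 -m pendant '-0.04 0.01 0 0 0 0;-0.08 0.025 0 0 0 0;-0.132 0.044 0 0 0 0;-0.165 0.054 0 0 0 0;-0.2 0.064 0 0 0 0;-0.23 0.074 0 0 0 0;-0.26 0.084 0 0 0 0;-0.26 0.084 0 0 0 0'
python3 - <<'E'
from h import *
st(); im,d,P=cloud("side"); 
cv2.imwrite("pics/s4.png",cv2.resize(im[60:210,150:300],(600,600)))
E
```

```text
time: 6.0
ee_pos: [0.5549, 0.1277, 0.1499]
eef_rot: [0.025, 0.706, -0.024, 0.707]
ft_force: [-0.1, 1.2, 1.3]
width: 0.087
t 6.0 p [0.5549 0.1277 0.1499] w 0.087 F [-0.1  1.2  1.3]
[[0.001, 0.069, 0.998], [0.001, 0.998, -0.069], [-1.0, 0.001, 0.001]] [-0.52  0.23  0.25  1.68 -0.06  1.23  1.24]
```

View pics/s4.png

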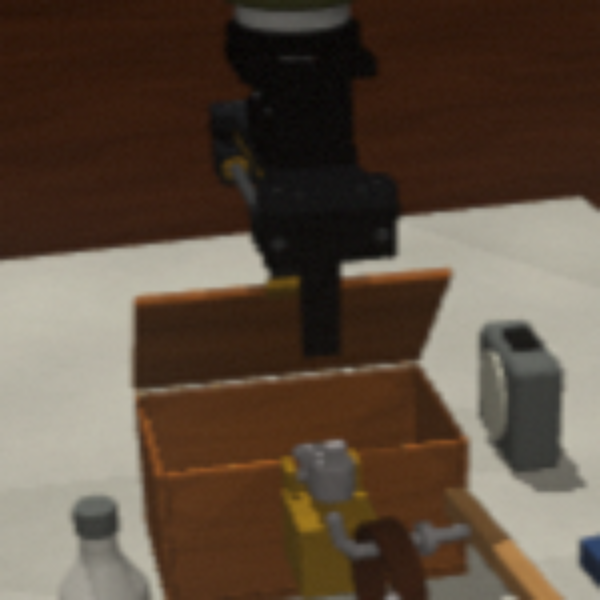

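```bash
python3 -m pendant '-0.016 0.02 0 0 0 0;-0.032 0.05 0 0 0 0;-0.04 0.075 0 0 0 0;-0.048 0.1 0 0 0 0;-0.05 0.125 0 0 0 0;-0.05 0.15 0 0 0 0;-0.05 0.175 0 0 0 0;-0.05 0.2 0 0 0 0'
python3 -m pendant '0 0.025 0 0 0 0;0 0.05 0 0 0 0;0 0.075 0 0 0 0;0 0.1 0 0 0 0;-0.005 0.125 0 0 0 0;-0.01 0.15 0 0 0 0;-0.01 0.175 0 0 0 0;-0.01 0.2 0 0 0 0'
python3 - <<'E'
from h import *
st(); im,d,P=cloud("side"); 
cv2.imwrite("pics/s5.png",cv2.resize(im[60:210,150:300],(500,500)))
E
```

```text
time: 6.85
ee_pos: [0.5578, 0.1776, 0.1611]
eef_rot: [0.024, 0.707, -0.024, 0.707]
ft_force: [-1.0, 0.8, 1.9]
width: 0.0868
time: 7.65
ee_pos: [0.5614, 0.2274, 0.1638]
eef_rot: [0.025, 0.707, -0.024, 0.707]
ft_force: [0.3, 0.1, -1.4]
width: 0.0867
t 7.65 p [0.5614 0.2274 0.1638] w 0.0867 F [ 0.3  0.1 -1.4]
[[0.0, 0.069, 0.998], [0.0, 0.998, -0.069], [-1.0, 0.0, 0.0]] [-0.62  0.3   0.2   1.56 -0.06  1.28  1.09]
```

View pics/s5.png

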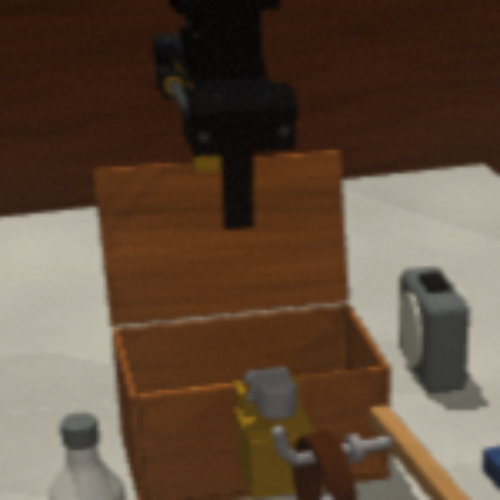

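```bash
python3 -m pendant '0 0.02 0 0 0 0;0 0.03 0 0 0 0;0 0.03 0 0 0 0;-0.15 0.03 0 0 0 0;-0.3 0.03 0 0 0 0;-0.45 0.03 0 0 0 0;-0.48 0.03 0 0 0 0;-0.48 0.03 0 0 0 0'
python3 - <<'E'
from h import *
st(); goto(ss(-.055,.162,.28),yaw(-87.9)) 
im,d,P=cloud("side"); np.savez("pics/s6.npz",P=P,im=im)
# lid angle from lid inner-surface pts
V,U=np.mgrid[:384,:512]; p=P-np.r_[C,0]; cx=p[...,:2]@CX; cy=p[...,:2]@CY; z=P[...,2]
m=(abs(cx)<.09)&(cy>.04)&(cy<.13)&(z>.12)&(z<.22)
k=np.polyfit(z[m],cy[m],1); print(m.sum(),"lid lean slope",k, "angle",np.pi/2+np.arctan(k[0]))
E
```

```text
time: 8.5
ee_pos: [0.5625, 0.2342, 0.2852]
eef_rot: [0.025, 0.706, -0.024, 0.708]
ft_force: [0.8, -0.2, -0.2]
width: 0.0871
t 8.5 p [0.5625 0.2342 0.2852] w 0.0871 F [ 0.8 -0.2 -0.2]
[[0.002, 0.07, 0.998], [0.001, 0.998, -0.07], [-1.0, 0.001, 0.002]] [-0.63  0.26  0.21  1.36 -0.05  1.52  1.07]
row [ 0.019 -1.117 -0.037] [ 0.976  0.001 -0.002]
2561 lid lean slope [0.28943425 0.03445571] angle 1.852531804935162
```

```bash
python3 -m pendant '0 -0.15 0 0.09 0 0;0 -0.3 0 0.19 0 0;0 -0.45 0 0.28 0 0;0 -0.6 0 0.37 0 0;0 -0.75 0 0.47 0 0;0 -0.85 0 0.56 0 0;0 -0.95 0 0.65 0 0;0 -1 0 0.75 0 0' -0.08 20
python3 -c "
from h import *
st(); goto(ss(-.055,.162,.23),yaw(-87.9))"
```

```text
time: 9.35
ee_pos: [0.5434, -0.0179, 0.282]
eef_rot: [0.399, 0.584, -0.401, 0.582]
ft_force: [0.3, -0.8, 0.0]
width: 0.0409
t 9.35 p [ 0.5434 -0.0179  0.282 ] w 0.0409 F [ 0.3 -0.8  0. ]
[[-0.003, 0.933, 0.36], [-0.001, 0.36, -0.933], [-1.0, -0.003, -0.0]] [-0.46  0.11  0.45  1.55 -0.05  1.49  0.36]
row [ 0.208 -0.073  0.083] [0.221 0.    0.002]
```

```bash
python3 -m pendant '0.02 -0.073 0.083 0.1 0 0;0.02 -0.073 0.083 0.18 0 0;0.1 -0.073 0.083 0.221 0 0;0.2 -0.073 0.083 0.221 0 0;0.2 -0.073 0.083 0.221 0 0'
python3 - <<'E'
from h import *
st(); goto(ss(-.055,.162,.13),yaw(-87.9))
im,d,P=cloud("side"); im2,d2,c=cam("wrist")
cv2.imwrite("pics/s7.png",np.hstack([cv2.resize(im[100:250,180:330],(400,400)),cv2.resize(im2[84:384,106:406],(400,400))]))
# tip: dark pts near TCP xy
m=(np.abs(P[...,0]-.535)<.06)&(np.abs(P[...,1]+.043)<.03)&(P[...,2]>.17)&(P[...,2]<.3)
q=P[m]; print(m.sum(), np.percentile(q[:,2],[0,1,5]).round(3)); lo=q[q[:,2]<q[:,2].min()+.012]; print(lo[:,0].min(),lo[:,0].max(),lo[:,1].min(),lo[:,1].max())
E
```

```text
time: 9.85
ee_pos: [0.5326, -0.041, 0.2293]
eef_rot: [0.487, 0.513, -0.491, 0.509]
ft_force: [-0.8, 0.8, -0.9]
width: 0.04
t 9.85 p [ 0.5326 -0.041   0.2293] w 0.04 F [-0.8  0.8 -0.9]
[[-0.007, 0.999, 0.045], [-0.001, 0.045, -0.999], [-1.0, -0.007, 0.0]] [-0.45  0.11  0.48  1.66 -0.05  1.39  0.08]
row [0.397 0.007 0.011] [0.006 0.    0.005]
278 [0.262 0.263 0.265]
0.5036415296371034 0.5623681428172256 -0.05556205358425075 -0.03361608652743274
```

View pics/s7.png

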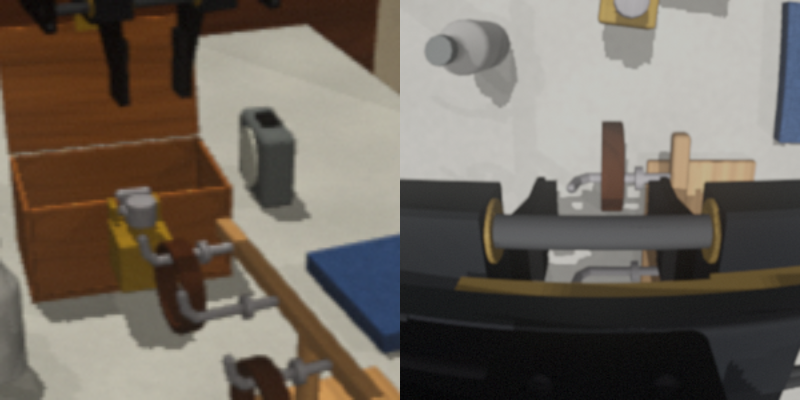

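```bash
python3 -m pendant '0.15 0.007 0.011 0.006 0 0.005;0.3 0.007 0.011 0.006 0 0.005;0.45 0.007 0.011 0.006 0 0.005;0.45 0.007 0.011 0.006 0 0.005;0.52 0.007 0.011 0.006 0 0.005;0.59 0.007 0.011 0.006 0 0.005;0.59 0.007 0.011 0.006 0 0.005;0.59 0.007 0.011 0.006 0 0.005'
python3 -m pendant '0 0 0 0 0 0;0 0 0 0 0 0;0 0 0 0 0 0;0 0 0 0 0 0;0 0 0 0 0 0;0 0 0 0 0 0' -1 20
python3 - <<'E'
from h import *
st()
im,d,P=cloud("side")
cv2.imwrite("pics/s8.png",cv2.resize(im[100:250,180:330],(500,500)))
E
```

```text
time: 10.75
ee_pos: [0.5382, -0.0438, 0.0883]
eef_rot: [0.493, 0.507, -0.488, 0.511]
ft_force: [-0.8, 0.3, -0.1]
width: 0.0399
time: 11.35
ee_pos: [0.5372, -0.0438, 0.0864]
eef_rot: [0.493, 0.507, -0.489, 0.511]
ft_force: [1.0, -0.7, 1.1]
width: 0.0181
t 11.35 p [ 0.5372 -0.0438  0.0864] w 0.0181 F [ 1.  -0.7  1.1]
[[0.008, 0.999, 0.036], [0.0, 0.036, -0.999], [-1.0, 0.008, -0.0]] [-0.42  0.23  0.47  1.85 -0.12  1.08  0.13]
```

View pics/s8.png

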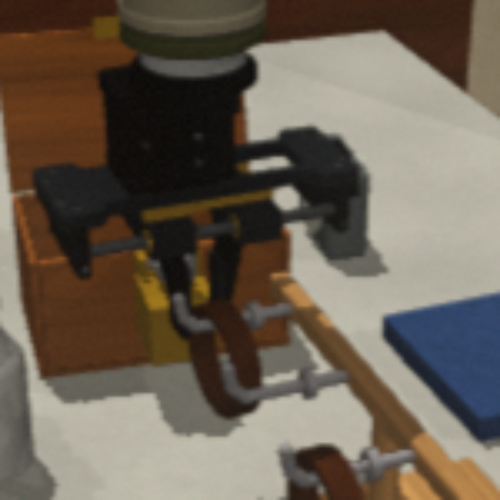

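```bash
python3 -m pendant '-0.05 0 0 0 0 0;-0.1 0 0 0 0 0;-0.152 0 0 0 0 0;-0.152 0 0 0 0 0;-0.152 -0.1 0 0 0 0;-0.152 -0.2 0 0 0 0;-0.152 -0.3 0 0 0 0;-0.152 -0.3 0 0 0 0' - 30
python3 - <<'E'
from h import *
st(); goto(cs(-.05,.031,.22),yaw(-94))
E
```

```text
time: 12.2
ee_pos: [0.4594, -0.0466, 0.1235]
eef_rot: [0.493, 0.508, -0.489, 0.51]
ft_force: [0.3, 0.0, -1.0]
width: 0.0176
t 12.2 p [ 0.4594 -0.0466  0.1235] w 0.0176 F [ 0.3  0.  -1. ]
[[0.006, 0.999, 0.035], [0.002, 0.035, -0.999], [-1.0, 0.006, -0.001]] [-0.46 -0.    0.47  1.99 -0.    1.15  0.04]
row [-0.383  0.239 -0.991] [ 0.07  -0.001 -0.004]
```

```bash
python3 -m pendant '-0.15 0 0 0 0 0;-0.3 0 0 0 0 0;-0.383 0.05 -0.15 0 0 0;-0.383 0.1 -0.3 0 0 0;-0.383 0.15 -0.45 0.02 0 0;-0.383 0.2 -0.6 0.04 0 0;-0.383 0.239 -0.75 0.07 0 0;-0.383 0.239 -0.9 0.07 0 0'
python3 -m pendant '0 0 0 0 0 0;0 0 0 0 0 0'
python3 - <<'E'
from h import *
st(); goto(cs(-.05,.021,.03),yaw(-94))
im,d,P=cloud("side")
cv2.imwrite("pics/s9.png",cv2.resize(im[60:250,130:320],(500,500)))
E
```

```text
time: 13.0
ee_pos: [0.5137, 0.1823, 0.2196]
eef_rot: [0.519, 0.48, -0.515, 0.484]
ft_force: [-0.2, 0.1, -0.2]
width: 0.0173
time: 13.2
ee_pos: [0.5128, 0.1814, 0.2195]
eef_rot: [0.518, 0.481, -0.515, 0.485]
ft_force: [-0.3, -0.8, 0.1]
width: 0.0173
t 13.2 p [0.5128 0.1814 0.2195] w 0.0173 F [-0.3 -0.8  0.1]
[[0.007, 0.998, -0.067], [-0.0, -0.067, -0.998], [-1.0, 0.007, -0.0]] [-0.68  0.13  0.28  1.65 -0.03  1.36 -0.46]
row [ 0.758 -0.023 -0.045] [ 0.002 -0.    -0.005]
```

View pics/s9.png

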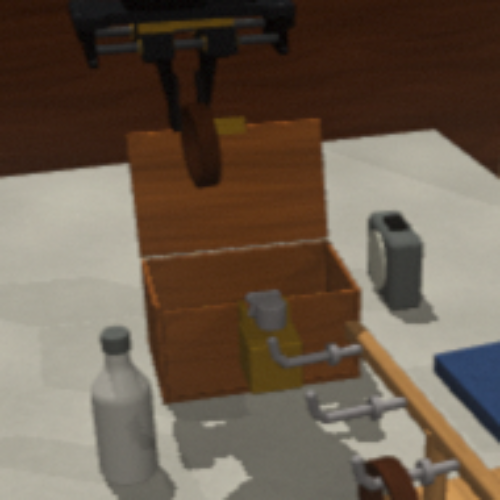

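```bash
python3 -m pendant '0.15 -0.023 -0.045 0 0 0;0.3 -0.023 -0.045 0 0 0;0.45 -0.023 -0.045 0 0 0;0.6 -0.023 -0.045 0 0 0;0.7 -0.023 -0.045 0 0 0;0.758 -0.023 -0.045 0 0 0;0.758 -0.023 -0.045 0 0 0;0.758 -0.023 -0.045 0 0 0'
python3 -m pendant '0 0 0 0 0 0;0 0 0 0 0 0;0 0 0 0 0 0' -0.3
python3 -m pendant '-0.2 0 0 0 0 0;-0.4 0 0 0 0 0;-0.6 0 0 0 0 0;-0.8 0 0 0 0 0;-0.8 0 0 0 0 0'
python3 - <<'E'
from h import *
st(); goto(ss(-.058,-.010,.22),yaw(-87.9))
im,d,P=cloud("side"); im2,_,_=cloud("top")
cv2.imwrite("pics/s10.png",np.hstack([cv2.resize(im[110:310,150:350],(400,400)),cv2.resize(im2[150:290,140:400],(400,215),).__class__(0) if 0 else cv2.copyMakeBorder(cv2.resize(im2[150:260,150:400],(400,176)),0,224,0,0,0)]))
p=P-np.r_[C,0]; cx=p[...,:2]@CX; cy=p[...,:2]@CY; z=P[...,2]
m=(abs(cx)<.09)&(cy>.04)&(cy<.13)&(z>.12)&(z<.20)
k=np.polyfit(z[m],cy[m],1); print("lid angle",np.pi/2+np.arctan(k[0]))
E
```

```text
time: 14.05
ee_pos: [0.5101, 0.192, 0.0315]
eef_rot: [0.52, 0.48, -0.515, 0.484]
ft_force: [0.2, 0.1, -0.3]
width: 0.0173
time: 14.35
ee_pos: [0.5098, 0.1925, 0.0313]
eef_rot: [0.52, 0.481, -0.514, 0.484]
ft_force: [-0.1, 0.4, 0.9]
width: 0.0288
time: 14.85
ee_pos: [0.5107, 0.1933, 0.2382]
eef_rot: [0.523, 0.48, -0.511, 0.485]
ft_force: [0.1, 0.3, -0.0]
width: 0.0306
t 14.85 p [0.5107 0.1933 0.2382] w 0.0306 F [ 0.1  0.3 -0. ]
[[0.018, 0.997, -0.069], [0.006, -0.069, -0.998], [-1.0, 0.017, -0.008]] [-0.69  0.11  0.27  1.63 -0.03  1.38 -0.49]
row [0.064 0.218 1.626] [-0.071 -0.004 -0.012]
lid angle 1.8555425826739294
```

View pics/s10.png

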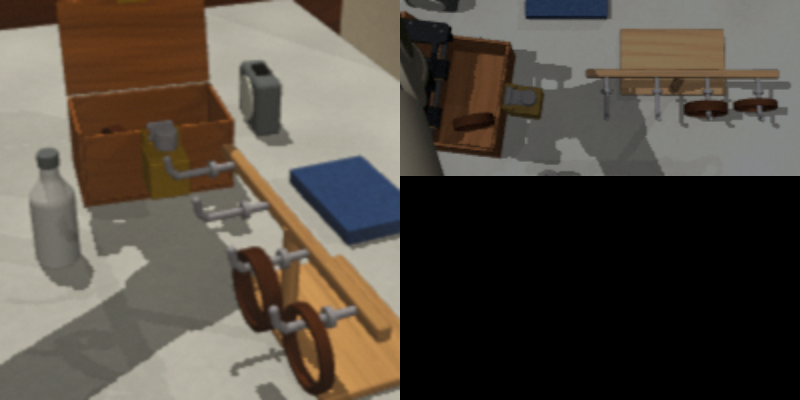

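```bash
cat >> h.py <<'E'
def rings():
    "dark points on stand and in case, top cam"
    im,d,P=cloud("top"); g=im.astype(int)
    dark=(g.max(2)<75)&(g[...,2]>g[...,0]*1.3)
    Q=P[...,:2]-S; sx=Q@SX; sy=Q@SY
    for y in(.129,.043,-.043,-.129):
        m=dark&(abs(sy-y)<.045)&(sx>-.1)&(sx<-.015)&(P[...,2]>.138)&(P[...,2]<.16)
        if m.sum()>15: print("peg",y,m.sum(),"sx",sx[m].min().round(3),np.median(sx[m]).round(4),sx[m].max().round(3),"sy",sy[m].min().round(3),sy[m].max().round(3))
    p=P[...,:2]-C; cx=p@CX; cy=p@CY
    m=(abs(cx)<.09)&(abs(cy)<.053)&(P[...,2]>.012)&(P[...,2]<.1)
    n,l,s,c=cv2.connectedComponentsWithStats((m&dark).astype(np.uint8))
    for i in range(1,n):
        if s[i,4]>20: k=l==i; print("case obj",s[i,4],"x",cx[k].min().round(3),cx[k].max().round(3),"y",cy[k].min().round(3),cy[k].max().round(3),"z",np.percentile(P[...,2][k],[5,95]).round(3))
    return im,P
E
python3 -m pendant '0 0.05 0.15 0 0 0;0 0.05 0.3 0 0 0;0 0.1 0.45 0 0 0;0 0.15 0.6 0 0 0;0 0.15 0.75 0 0 0;0 0.15 0.9 -0.03 0 0;0 0.15 1 -0.07 0 0;0 0.15 1 -0.07 0 0' -0.08 20
python3 - <<'E'
from h import *
st(); goto(ss(-.058,-.010,.22),yaw(-87.9)); rings()
E
```

```text
time: 15.75
ee_pos: [0.5266, -0.0642, 0.2294]
eef_rot: [0.493, 0.506, -0.491, 0.51]
ft_force: [0.2, -0.0, -0.5]
width: 0.0401
t 15.75 p [ 0.5266 -0.0642  0.2294] w 0.0401 F [ 0.2 -0.  -0.5]
[[0.006, 0.999, 0.032], [-0.001, 0.032, -0.999], [-1.0, 0.006, 0.001]] [-0.41  0.09  0.48  1.68 -0.04  1.38  0.11]
row [0.038 0.022 0.607] [-0.003  0.001 -0.004]
peg -0.043 140 sx -0.064 -0.0546 -0.016 sy -0.07 -0.013
peg -0.129 97 sx -0.054 -0.0477 -0.042 sy -0.157 -0.097
case obj 187 x 0.006 0.08 y -0.018 0.053 z [0.014 0.028]
```

```bash
python3 -m pendant '0 0.034 0.2 0 0 0;0 0.034 0.4 0 0 0;0 0.034 0.607 0 0 0;0 0.034 0.607 0 0 0;0.2 0.034 0.607 0 0 0;0.2 0.034 0.607 0 0 0' -0.08 20
python3 - <<'E'
from h import *
st(); goto(ss(-.055,-.010,.085),yaw(-87.9))
E
```

```text
time: 16.4
ee_pos: [0.5392, -0.2084, 0.1744]
eef_rot: [0.491, 0.51, -0.491, 0.508]
ft_force: [-1.4, 1.0, -0.5]
width: 0.04
t 16.4 p [ 0.5392 -0.2084  0.1744] w 0.04 F [-1.4  1.  -0.5]
[[-0.002, 0.999, 0.037], [0.003, 0.037, -0.999], [-1.0, -0.002, -0.003]] [-0.2   0.26  0.59  1.64 -0.15  1.29  0.45]
row [0.357 0.003 0.031] [ 0.    -0.002  0.002]
```

```bash
python3 -m pendant '0.1 0.003 0.02 0 0 0;0.2 0.003 0.025 0 0 0;0.28 0.003 0.025 0 0 0;0.357 0.003 0.025 0 0 0;0.357 0.003 0.025 0 0 0;0.357 0.003 0.025 0 0 0'
python3 -m pendant '0 0 0 0 0 0;0 0 0 0 0 0;0 0 0 0 0 0;0 0 0 0 0 0;0 0 0 0 0 0;0 0 0 0 0 0' -1 25
python3 -m pendant '-0.05 0 0 0 0 0;-0.1 0 0 0 0 0;-0.16 0 0 0 0 0;-0.16 0 0 0 0 0;-0.16 -0.1 0 0 0 0;-0.16 -0.2 0 0 0 0;-0.16 -0.3 0 0 0 0;-0.16 -0.3 0 0 0 0' - 30
python3 - <<'E'
from h import *
st(); goto(cs(-.05,.021,.22),yaw(-94))
E
```

```text
time: 17.0
ee_pos: [0.5445, -0.2164, 0.0923]
eef_rot: [0.493, 0.507, -0.489, 0.511]
ft_force: [0.6, 0.8, -0.0]
width: 0.04
time: 17.6
ee_pos: [0.5441, -0.2174, 0.0915]
eef_rot: [0.493, 0.507, -0.489, 0.511]
ft_force: [0.3, 0.2, 2.0]
width: 0.0175
time: 18.4
ee_pos: [0.4659, -0.2208, 0.1307]
eef_rot: [0.494, 0.507, -0.489, 0.51]
ft_force: [-0.4, 0.2, -0.5]
width: 0.0178
t 18.4 p [ 0.4659 -0.2208  0.1307] w 0.0178 F [-0.4  0.2 -0.5]
[[0.007, 0.999, 0.034], [0.002, 0.034, -0.999], [-1.0, 0.007, -0.001]] [-0.2   0.13  0.61  1.86 -0.09  1.17  0.47]
row [-0.354  0.231 -1.649] [ 0.069 -0.001 -0.005]
```

```bash
python3 -m pendant '-0.15 0 0 0 0 0;-0.3 0 0 0 0 0;-0.36 0.05 -0.15 0 0 0;-0.36 0.05 -0.3 0 0 0;-0.36 0.1 -0.45 0 0 0;-0.36 0.15 -0.6 0 0 0;-0.36 0.2 -0.75 0.03 0 0;-0.36 0.231 -0.9 0.07 0 0'
python3 -m pendant '0 0 -0.15 0 0 0;0 0 -0.3 0 0 0;0 0 -0.45 0 0 0;0 0 -0.6 0 0 0;0 0 -0.75 0 0 0;0 0 -0.75 0 0 0'
python3 - <<'E'
from h import *
st(); goto(cs(-.05,.021,.035),yaw(-94)); rings()
E
```

```text
time: 19.2
ee_pos: [0.5183, 0.009, 0.2212]
eef_rot: [0.52, 0.48, -0.515, 0.484]
ft_force: [0.9, -0.7, -0.4]
width: 0.017
time: 19.8
ee_pos: [0.5294, 0.2007, 0.2205]
eef_rot: [0.517, 0.484, -0.513, 0.485]
ft_force: [-0.3, -0.1, -1.1]
width: 0.0177
t 19.8 p [0.5294 0.2007 0.2205] w 0.0177 F [-0.3 -0.1 -1.1]
[[0.006, 0.998, -0.061], [0.002, -0.061, -0.998], [-1.0, 0.006, -0.003]] [-0.66  0.18  0.25  1.6  -0.04  1.37 -0.47]
row [ 0.741 -0.084  0.038] [ 0.006 -0.002 -0.004]
peg -0.129 92 sx -0.054 -0.048 -0.041 sy -0.157 -0.097
case obj 152 x 0.007 0.081 y -0.018 0.053 z [0.014 0.028]
```

```bash
python3 -m pendant '0.05 -0.084 0.03 0.006 0 0;0.2 -0.084 0.035 0.006 0 0;0.35 -0.084 0.035 0 0 0;0.5 -0.084 0.035 0 0 0;0.65 -0.084 0.035 0 0 0;0.741 -0.084 0.035 0 0 0;0.741 -0.084 0.035 0 0 0;0.741 -0.084 0.035 0 0 0'
python3 -m pendant '0 0 0 0 0 0;0 0 0 0 0 0;0 0 0 0 0 0' -0.3
python3 -m pendant '-0.2 0 0 0 0 0;-0.4 0 0 0 0 0;-0.6 0 0 0 0 0;-0.8 0 0 0 0 0;-0.8 0.05 0.2 0 0 0;-0.8 0.1 0.4 0 0 0;-0.8 0.15 0.6 0 0 0;-0.8 0.15 0.8 -0.07 0 0'
python3 - <<'E'
from h import *
st(); goto(ss(-.05,-.162,.23),yaw(-87.9)); rings()
E
```

```text
time: 20.65
ee_pos: [0.5106, 0.1858, 0.0359]
eef_rot: [0.519, 0.48, -0.515, 0.484]
ft_force: [0.1, -0.3, -0.4]
width: 0.0172
time: 20.95
ee_pos: [0.5108, 0.1867, 0.0366]
eef_rot: [0.519, 0.481, -0.515, 0.484]
ft_force: [0.1, -0.1, 0.5]
width: 0.0292
time: 21.75
ee_pos: [0.5331, -0.013, 0.2364]
eef_rot: [0.493, 0.507, -0.488, 0.511]
ft_force: [0.5, -0.2, -0.3]
width: 0.0306
t 21.75 p [ 0.5331 -0.013   0.2364] w 0.0306 F [ 0.5 -0.2 -0.3]
[[0.009, 0.999, 0.037], [0.0, 0.037, -0.999], [-1.0, 0.009, -0.0]] [-0.45  0.09  0.41  1.66 -0.04  1.39  0.01]
row [0.026 0.018 1.419] [ 0.    -0.    -0.006]
peg -0.129 90 sx -0.054 -0.048 -0.042 sy -0.157 -0.097
case obj 187 x 0.005 0.081 y -0.018 0.053 z [0.013 0.028]
case obj 208 x -0.06 -0.041 y -0.047 0.025 z [0.015 0.084]
```

```bash
python3 -m pendant '0 0 0.18 0 0 0;0 0 0.36 0 0 0;0 0 0.54 0 0 0;0 0 0.72 0 0 0;0 0.018 0.9 0 0 0;0 0.018 1 0 0 0;0 0.018 1 0 0 0' -0.15 20
python3 -m pendant '0 0 0.15 0 0 0;0 0 0.3 0 0 0;0 0 0.419 0 0 0;0 0 0.419 0 0 0;0 0 0.419 0 0 0'
python3 - <<'E'
from h import *
st(); goto(ss(-.05,-.162,.085),yaw(-87.9)); rings()
E
```

```text
time: 22.5
ee_pos: [0.5448, -0.2651, 0.2361]
eef_rot: [0.494, 0.505, -0.491, 0.51]
ft_force: [-0.1, 0.1, 1.0]
width: 0.0368
time: 23.0
ee_pos: [0.5501, -0.3649, 0.2358]
eef_rot: [0.493, 0.507, -0.489, 0.51]
ft_force: [0.4, -0.2, 0.4]
width: 0.037
t 23.0 p [ 0.5501 -0.3649  0.2358] w 0.037 F [ 0.4 -0.2  0.4]
[[0.007, 0.999, 0.035], [0.001, 0.035, -0.999], [-1.0, 0.007, -0.001]] [ 0.08  0.43  0.64  1.32 -0.26  1.46  0.73]
row [ 0.603 -0.002  0.011] [-0.001 -0.    -0.005]
peg -0.129 77 sx -0.054 -0.0474 -0.041 sy -0.15 -0.097
case obj 180 x 0.006 0.081 y -0.018 0.053 z [0.015 0.029]
case obj 208 x -0.06 -0.041 y -0.047 0.025 z [0.015 0.083]
```

```bash
python3 -m pendant '0.15 -0.002 0.011 0 0 0;0.3 -0.002 0.011 0 0 0;0.42 0.005 0.011 0 0 0;0.52 0.005 0.011 0 0 0;0.603 0.005 0.011 0 0 0;0.603 0.005 0.011 0 0 0;0.603 0.005 0.011 0 0 0'
python3 -m pendant '0 0 0 0 0 0;0 0 0 0 0 0;0 0 0 0 0 0;0 0 0 0 0 0;0 0 0 0 0 0;0 0 0 0 0 0' -1 25
python3 -m pendant '-0.05 0 0 0 0 0;-0.1 0 0 0 0 0;-0.155 0 0 0 0 0;-0.155 0 0 0 0 0;-0.155 -0.1 0 0 0 0;-0.155 -0.2 0 0 0 0;-0.155 -0.31 0 0 0 0;-0.155 -0.31 0 0 0 0' - 30
python3 - <<'E'
from h import *
st(); goto(cs(0,-.036,.24),yaw(-94))
E
```

```text
time: 23.75
ee_pos: [0.5532, -0.3668, 0.086]
eef_rot: [0.493, 0.507, -0.488, 0.511]
ft_force: [0.6, 0.1, 0.8]
width: 0.0371
time: 24.35
ee_pos: [0.5525, -0.3681, 0.0854]
eef_rot: [0.493, 0.507, -0.489, 0.511]
ft_force: [-0.1, 0.3, 0.8]
width: 0.0118
time: 25.15
ee_pos: [0.471, -0.3723, 0.1237]
eef_rot: [0.494, 0.506, -0.49, 0.51]
ft_force: [-0.1, -0.6, 0.2]
width: 0.0116
t 25.15 p [ 0.471  -0.3723  0.1237] w 0.0116 F [-0.1 -0.6  0.2]
[[0.007, 0.999, 0.032], [0.001, 0.032, -0.999], [-1.0, 0.007, -0.0]] [ 0.08  0.36  0.64  1.65 -0.23  1.2   0.81]
row [-0.462  0.403 -2.008] [ 0.068 -0.    -0.005]
```

```bash
python3 -m pendant '-0.15 0 0 0 0 0;-0.3 0 0 0 0 0;-0.44 0 -0.15 0 0 0;-0.46 0 -0.3 0 0 0;-0.46 0.1 -0.45 0 0 0;-0.46 0.2 -0.6 0 0 0;-0.46 0.2 -0.75 0 0 0;-0.46 0.25 -0.95 0 0 0'
python3 -m pendant '0 0.05 -0.15 0 0 0;0 0.1 -0.3 0 0 0;0 0.14 -0.45 0 0 0;0 0.14 -0.6 0 0 0;0 0.14 -0.75 0.03 0 0;0 0.14 -0.9 0.068 0 0;0 0.14 -0.98 0.068 0 0;0 0.14 -0.98 0.068 0 0'
python3 - <<'E'
from h import *
st(); goto(cs(-.002,-.038,.032),yaw(-94)); rings()
E
```

```text
time: 25.95
ee_pos: [0.5271, -0.1326, 0.2392]
eef_rot: [0.493, 0.506, -0.49, 0.51]
ft_force: [0.6, -0.3, -0.1]
width: 0.0115
time: 26.75
ee_pos: [0.553, 0.1178, 0.2389]
eef_rot: [0.517, 0.483, -0.513, 0.486]
ft_force: [0.2, 0.2, -0.3]
width: 0.0112
t 26.75 p [0.553  0.1178 0.2389] w 0.0112 F [ 0.2  0.2 -0.3]
[[0.007, 0.998, -0.06], [0.002, -0.06, -0.998], [-1.0, 0.007, -0.002]] [-0.59  0.17  0.34  1.57 -0.06  1.4  -0.3 ]
row [ 0.827 -0.009 -0.05 ] [ 0.006 -0.001 -0.004]
```

```bash
python3 -m pendant '0.05 -0.009 -0.05 0.006 0 0;0.2 -0.009 -0.05 0.006 0 0;0.35 -0.009 -0.05 0.006 0 0;0.5 -0.009 -0.05 0.006 0 0;0.65 -0.009 -0.05 0.006 0 0;0.75 -0.009 -0.05 0.006 0 0;0.82 -0.009 -0.05 0.006 0 0;0.82 -0.009 -0.05 0.006 0 0'
python3 -m pendant '0 0 0 0 0 0;0 0 0 0 0 0;0 0 0 0 0 0' -0.4
python3 -m pendant '-0.2 0 0 0 0 0;-0.4 0 0 0 0 0;-0.6 0 0 0 0 0;-0.8 0 0 0 0 0;-0.9 0 0.2 0 0 0;-0.9 0 0.4 0 0 0;-0.9 0 0.6 0 0 0;-0.9 0 0.8 0 0 0'
python3 - <<'E'
from h import *
st(); im2,P2=rings(); im,d,P=cloud("side"); 
cv2.imwrite("pics/s11.png",np.hstack([cv2.resize(im[80:380,140:400],(347,400)),cv2.resize(im2[150:270,150:285],(450,400))]))
E
```

```text
time: 27.6
ee_pos: [0.5525, 0.1246, 0.0321]
eef_rot: [0.52, 0.479, -0.518, 0.482]
ft_force: [-0.9, 0.7, -0.3]
width: 0.0111
time: 27.9
ee_pos: [0.5545, 0.1258, 0.0354]
eef_rot: [0.521, 0.479, -0.516, 0.483]
ft_force: [0.8, -0.3, 0.3]
width: 0.0241
time: 28.7
ee_pos: [0.5371, -0.0703, 0.2603]
eef_rot: [0.521, 0.479, -0.516, 0.483]
ft_force: [0.3, -0.1, 0.6]
width: 0.0262
t 28.7 p [ 0.5371 -0.0703  0.2603] w 0.0262 F [ 0.3 -0.1  0.6]
[[0.01, 0.997, -0.075], [0.001, -0.075, -0.997], [-1.0, 0.01, -0.002]] [-0.39  0.1   0.48  1.6  -0.05  1.44  0.02]
case obj 322 x -0.01 0.081 y -0.047 0.052 z [0.014 0.081]
case obj 207 x -0.06 -0.041 y -0.046 0.027 z [0.015 0.083]
```

View pics/s11.png

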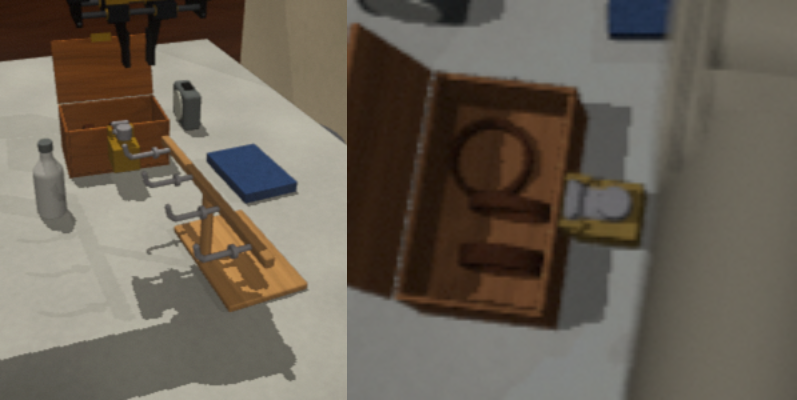

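```bash
python3 -m pendant '-0.1 0 -0.15 0 0 0;-0.1 0 -0.35 0 0 0;-0.1 0 -0.5 0 0 0;-0.1 0 -0.65 0 0 0;-0.1 0 -0.8 0 0 0;-0.1 0 -0.95 0 0 0;-0.1 0 -1 0 0 0;-0.1 0 -1 0 0 0' -1 30
python3 -m pendant '0 0 -0.15 0 0 0;0 0 -0.3 0 0 0;0 0 -0.45 0 0 0;0 0 -0.55 0 0 0;0 0 -0.55 0 0 0;0 0 -0.55 0 0 0'
python3 - <<'E'
from h import *
s=st(); goto(cs(0,.145,.19),yaw(-94))
im,d,P=cloud("side"); im2,d2,P2=cloud("top")
p=s["ee_pos"]
for n,P in(("side",P),("top",P2)):
    m=(np.abs(P[...,0]-p[0])<.04)&(np.abs(P[...,1]-p[1])<.03)&(P[...,2]>.23)&(P[...,2]<.45)
    q=P[m]; print(n,m.sum(), np.percentile(q[:,2],[0,1,5]).round(3)); lo=q[q[:,2]<q[:,2].min()+.012]; print(lo.min(0),lo.max(0))
E
```

```text
time: 29.6
ee_pos: [0.5555, 0.1832, 0.2842]
eef_rot: [0.52, 0.48, -0.516, 0.483]
ft_force: [-0.4, -0.0, -0.8]
width: 0.0004
time: 30.2
ee_pos: [0.5669, 0.3163, 0.2846]
eef_rot: [0.521, 0.478, -0.517, 0.483]
ft_force: [0.3, 0.7, 0.2]
width: 0.0004
t 30.2 p [0.5669 0.3163 0.2846] w 0.0004 F [0.3 0.7 0.2]
[[0.008, 0.997, -0.077], [-0.001, -0.077, -0.997], [-1.0, 0.008, 0.0]] [-0.76  0.35  0.25  1.25 -0.08  1.54 -0.6 ]
row [0.378 0.001 0.012] [-0.005  0.    -0.005]
side 806 [0.319 0.321 0.331]
[0.55702314 0.30066371 0.3185081 ] [0.57561071 0.32885311 0.33050496]
top 365 [0.319 0.322 0.402]
[0.55595539 0.3045575  0.31912746] [0.5727112  0.30712287 0.32295743]
```

```bash
python3 -m pendant '0.15 0 0.012 0 0 0;0.3 0 0.012 0 0 0;0.45 0 0.012 0 0 0;0.494 0 0.012 0 0 0;0.494 0 0.012 0 0 0;0.494 0 0.012 0 0 0'
python3 - <<'E'
from h import *
s=st()
for y,z in((.095,.195),(.0805,.2),(.054,.2),(.027,.196),(-.0145,.160),(-.030,.125)): goto(cs(0,y,z-.034),yaw(-94))
E
```

```text
time: 30.9
ee_pos: [0.568, 0.3151, 0.1632]
eef_rot: [0.522, 0.479, -0.516, 0.483]
ft_force: [-0.3, 0.4, 0.4]
width: 0.0005
t 30.9 p [0.568  0.3151 0.1632] w 0.0005 F [-0.3  0.4  0.4]
[[0.01, 0.997, -0.076], [0.002, -0.076, -0.997], [-1.0, 0.01, -0.002]] [-0.76  0.39  0.24  1.45 -0.09  1.3  -0.59]
row [0.008 0.    0.208] [-0.004 -0.002 -0.006]
row [-0.012  0.001  0.266] [-0.004 -0.002 -0.006]
row [-0.012  0.001  0.372] [-0.004 -0.002 -0.006]
row [0.003 0.002 0.48 ] [-0.004 -0.002 -0.006]
row [0.147 0.001 0.646] [-0.004 -0.002 -0.006]
row [0.287 0.    0.709] [-0.004 -0.002 -0.006]
```

```bash
python3 -m pendant '0 0 0.1 0 0 0;0 0 0.2 0 0 0;-0.012 0 0.266 0 0 0;-0.012 0 0.32 0 0 0;-0.012 0 0.372 0 0 0;-0.005 0 0.425 0 0 0;0.003 0 0.48 0 0 0;0.003 0 0.48 0 0 0'
python3 - <<'E'
from h import *
s=st(); im,d,P=cloud("side")
p=P-np.r_[C,0]; cx=p[...,:2]@CX; cy=p[...,:2]@CY; z=P[...,2]
for lo,hi in((-.09,-.04),(.04,.09)):
    m=(cx>lo)&(cx<hi)&(cy>-.06)&(cy<.13)&(z>.12)&(z<.22); 
    k=np.polyfit(cy[m],z[m],1); print("lid",m.sum(),np.arctan2(-k[0],1),np.pi/2+np.arctan(np.polyfit(z[m],cy[m],1)[0]))
E
```

```text
time: 31.7
ee_pos: [0.5579, 0.193, 0.1597]
eef_rot: [0.521, 0.478, -0.517, 0.482]
ft_force: [0.3, 0.1, -0.0]
width: -0.0
t 31.7 p [0.5579 0.193  0.1597] w -0.0 F [ 0.3  0.1 -0. ]
[[0.007, 0.997, -0.078], [-0.001, -0.078, -0.997], [-1.0, 0.007, 0.0]] [-0.65  0.27  0.28  1.62 -0.07  1.26 -0.43]
lid 491 1.0064092353223726 1.0114889738696904
lid 457 1.0049054481190283 1.0094432445502903
```

```bash
python3 -m pendant '0.04 0 0.045 0 0 0;0.09 0 0.105 0 0 0;0.144 0 0.166 0 0 0;0.19 0 0.187 0 0 0;0.24 0 0.21 0 0 0;0.284 0 0.23 0 0 0;0.284 0 0.23 0 0 0;0.284 0 0.23 0 0 0'
python3 - <<'E'
from h import *
s=st(); im,d,P=cloud("side")
p=P-np.r_[C,0]; cx=p[...,:2]@CX; cy=p[...,:2]@CY; z=P[...,2]
for lo,hi in((-.09,-.03),(.03,.09)):
    m=(cx>lo)&(cx<hi)&(cy>-.05)&(cy<.05)&(z>.105)&(z<.2); 
    k=np.polyfit(cy[m],z[m],1); print("lid",m.sum(),np.arctan2(-k[0],1),np.polyval(k,-.06))
goto(cs(0,-.042,.0745),yaw(-94))
E
```

```text
time: 32.55
ee_pos: [0.5541, 0.1385, 0.0889]
eef_rot: [0.52, 0.479, -0.516, 0.483]
ft_force: [-0.7, 0.1, 0.4]
width: 0.0005
t 32.55 p [0.5541 0.1385 0.0889] w 0.0005 F [-0.7  0.1  0.4]
[[0.007, 0.997, -0.075], [0.0, -0.075, -0.997], [-1.0, 0.007, -0.001]] [-0.58  0.29  0.3   1.75 -0.09  1.11 -0.33]
lid 298 0.1629349634628508 0.12867800191522027
lid 280 0.1653293604294409 0.1291002331095124
row [0.059 0.005 0.048] [-0.003 -0.001 -0.005]
```

Lid at 0.16 rad; now press down near the edge gradually.

```bash
python3 -m pendant '0.015 0 0.03 0 0 0;0.03 0 0.045 0 0 0;0.045 0 0.048 0 0 0;0.055 0 0.048 0 0 0;0.055 0 0.048 0 0 0;0.055 0 0.048 0 0 0'
python3 -m pendant '0.01 0 0 0 0 0;0.01 0 0 0 0 0;0.02 0 0 0 0 0;0.02 0 0 0 0 0'
cat > lid.py <<'E'
from h import *
s=st(); im,d,P=cloud("side")
p=P-np.r_[C,0]; cx=p[...,:2]@CX; cy=p[...,:2]@CY; z=P[...,2]
for lo,hi in((-.09,-.03),(.03,.09)):
    m=(cx>lo)&(cx<hi)&(cy>-.05)&(cy<.05)&(z>.1)&(z<.2); 
    k=np.polyfit(cy[m],z[m],1); print("lid",m.sum(),np.arctan2(-k[0],1),np.polyval(k,-.06))
E
python3 lid.py
```

```text
time: 33.2
ee_pos: [0.5538, 0.1262, 0.0756]
eef_rot: [0.521, 0.479, -0.516, 0.483]
ft_force: [0.6, 1.2, 5.4]
width: 0.0003
time: 33.6
ee_pos: [0.554, 0.1262, 0.0725]
eef_rot: [0.521, 0.479, -0.516, 0.483]
ft_force: [-9.7, -1.9, 26.7]
width: 0.0006
t 33.6 p [0.554  0.1262 0.0725] w 0.0006 F [-9.7 -1.9 26.7]
[[0.009, 0.997, -0.075], [0.001, -0.075, -0.997], [-1.0, 0.009, -0.002]] [-0.57  0.3   0.31  1.78 -0.1   1.07 -0.3 ]
lid 440 0.07507246681581563 0.11433359392189234
lid 409 0.0734178757485893 0.11424003945062054
```

```bash
python3 -m pendant '-0.02 0 0 0 0 0;-0.06 0 0 0 0 0;-0.15 0 0 0 0 0;-0.3 0 0 0 0 0;-0.45 0 0 0 0 0;-0.5 0 0 0 0 0;-0.5 0 0 0 0 0'
python3 lid.py
python3 - <<'E'
from h import *
P=np.load("pics/side0.npz")["P"]
p=P-np.r_[C,0]; cx=p[...,:2]@CX; cy=p[...,:2]@CY; z=P[...,2]
for lo,hi in((-.09,-.03),(.03,.09)):
    m=(cx>lo)&(cx<hi)&(cy>-.05)&(cy<.05)&(z>.1)&(z<.2); 
    k=np.polyfit(cy[m],z[m],1); print("ref lid",m.sum(),np.arctan2(-k[0],1),np.polyval(k,-.06))
E
```

```text
time: 34.35
ee_pos: [0.5534, 0.1262, 0.197]
eef_rot: [0.521, 0.479, -0.515, 0.483]
ft_force: [-0.2, 0.2, -0.3]
width: 0.0002
t 34.35 p [0.5534 0.1262 0.197 ] w 0.0002 F [-0.2  0.2 -0.3]
[[0.01, 0.997, -0.075], [0.001, -0.075, -0.997], [-1.0, 0.01, -0.002]] [-0.58  0.19  0.32  1.63 -0.06  1.32 -0.33]
lid 394 0.003217385277250884 0.10958325585989682
lid 359 0.003638745434137481 0.1095831584170765
ref lid 391 0.004997554438869798 0.1097333791757643
ref lid 360 0.0015429618177932865 0.10952008332952377
```

```bash
python3 -m pendant '-0.1 0 0 0 0 0;-0.2 0 0 0 0 0;-0.2 0 0 0 0 0;-0.2 0 0 0 0 0;-0.2 0 0 0 0 0'
python3 lid.py
python3 - <<'E'
from h import *
im,d,P=cloud("side"); cv2.imwrite("pics/s12.png",im)
im2,d,P=cloud("top"); a=np.load("pics/top0.npz"); 
for n,(u0,u1,v0,v1) in dict(lotion=(225,262,245,285),book=(222,285,120,165),clock=(140,195,120,165)).items():
    f=lambda P:[P[v0:v1,u0:u1][P[v0:v1,u0:u1,2]>.015][:,:2]]; print(n,f(a["P"])[0].mean(0).round(4),f(P)[0].mean(0).round(4))
E
```

```text
time: 34.9
ee_pos: [0.5512, 0.126, 0.243]
eef_rot: [0.519, 0.48, -0.517, 0.482]
ft_force: [-0.4, 0.2, -0.5]
width: 0.0006
t 34.9 p [0.5512 0.126  0.243 ] w 0.0006 F [-0.4  0.2 -0.5]
[[0.005, 0.997, -0.075], [-0.001, -0.075, -0.997], [-1.0, 0.005, 0.0]] [-0.59  0.17  0.32  1.56 -0.05  1.42 -0.34]
lid 389 0.0029012631546716868 0.10950766545831792
lid 362 0.0009899371945113588 0.10942619042858323
lotion [0.3981 0.0148] [0.3979 0.0145]
book [0.7786 0.009 ] [0.7777 0.009 ]
clock [0.7431 0.2609] [0.5436 0.1084]
```

View pics/s12.png

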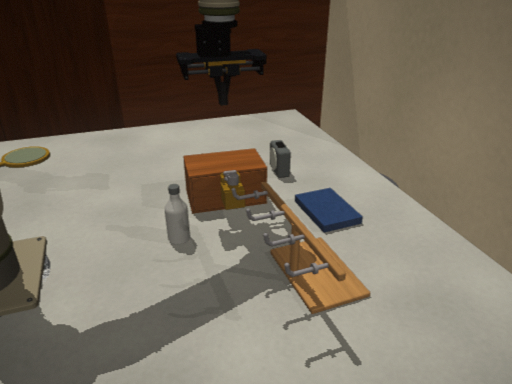

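The picture shows the lid shut (225,165) and the stand empty. The clock is at (280,158), same as at the start, so the clock figure from the top camera was just the arm in the way. The hand is clear of everything, so I am handing in.

```bash
python3 -c "
from bench import close_job
print(close_job())"
```

```text
the job is handed in; nothing more can be done
None
```

The job is handed in: all three bangles that were on the stand are inside the case and the lid is shut and held by its catch. One finger pressed the button while the other held the lid, so the lid rose slowly to its stop. I then moved the bangles across one at a time, pushed the lid over from behind and pressed it shut.

**Last checks:**
- The lid angle was about 0.003 rad after I let go, the same as the reading at the start.
- The top view before closing showed one bangle lying flat and two standing upright, all below the rim. The stand and table were clear.
- The lotion bottle moved less than 1 mm and the book about 1 mm.
- The hand was clear of everything at the end, at 34.9 s.

**Checks that failed or disagreed:**
- **Clock:** the top-camera check was unusable because the arm was in the way. The side picture shows the clock where it started.
- **Fingertips:** they measured about 33 mm higher than the stated TCP, so my first press missed the button. I corrected for this afterwards.
- **Closing force:** the press briefly reached about 27 N, above the 6 to 15 N suggested but below the 40 N limit.
- **Lid angle while pressing:** it read about 0.07 rad, probably because the finger was in view. It read correctly once I let go.

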